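# Put away bone plates, sutures and a vial after surgery

### The arm

A 7-joint arm with a two-finger parallel gripper is mounted at the origin on the work surface. World frame = base frame: x ahead of the robot, y to its left, z up, the work surface at z = 0. Lengths are in m, angles in rad, forces in N, time in s.
With the tool pointing down it reaches from about 0.425 to 0.875 m from the base axis. Payload 4.7 kg.
Tool frame: the origin (TCP) lies at the very end of the fingers, on their centre line; the grasp point (between the pads) lies 19 mm behind it; z points along the fingers, y is the line along which they close (so a half turn about z gives the same grasp; the last joint's range is limited). The gripper opens to 87 mm and grips with 3 to 60 N. Pads are 19 mm wide; open, the fingers measure 117 mm over their backs; the gripper's body (75 mm by 190 mm) begins 51 mm behind the grasp point.
Start: joints at [-1.139, 0.321, -0.07, 1.45, 0.023, 1.371, -0.057], TCP at [0.264, 0.594, 0.223] pointing down, gripper open.
Joint ranges: [-2.86, 2.86], [-0.3, 2.09], [-1.38, 1.24], [0.06, 2.45], [-1.56, 4.7], [0.09, 2.05], [-2.69, 2.69]. Speed limits (rad/s): [2.57, 2.57, 3.14, 3.14, 3.14, 3.14, 3.14].

### API

Orientations are given as a rotation vector (axis times angle).
In Python, from bench import ctrl gives the robot as it stands.
- The arm moves only by the shell command python3 -m jog 'ROWS' [FORCE]. ROWS is JSON, a list that holds one entry, the list of rows, each a list of 7 numbers: the shift along the tool's x, y, z in mm, then the turn, a rotation vector about the tool's x, y, z in degrees, then the finger opening in mm, from 0 to 87. A call has 1 to 10 rows; each row is the pose to reach, as a shift and turn from the pose commanded when the call began, along the tool's axes at that moment; what a row does not reach only later rows make up. A row lasts 1/10 s, in which the tool goes at most 50 mm and 8.59 degrees, less where a joint would pass 70% of its speed; a pose out of reach is approached as far as the arm can. A call with a gripper value outside its range is refused whole. The fingers move at their own pace and stop on an object; FORCE is the grip in N (left out, the last holds). Time passes only in rows, so rows that repeat a pose let the fingers close. It gives the time, the measured TCP pose, the force, the opening and the grip force at its end, in the units of the state.
- ctrl.get_state(): the state, without advancing time (a new reading comes with each control period).
- ctrl.get_image(name): name is "scene" or "top" or "wrist"; returns a dict with "image" (384x512x3 uint8, red, green, blue), "depth" (384x512 float32, m along the optical axis (not along the pixel's ray), 0 where there is no reading), "fov_y" (degrees; the focal length in pixels is half the picture's height over the tangent of half this angle, whatever the lens; pixels are square), "cx", "cy" (the principal point, pixels), "rvec" (rotation vector, rad) and "tvec" (3), from world to camera coordinates, as OpenCV has them. Camera axes: x right, y down, z forward; pixel columns grow to the right and rows downward; lengths in m; the calibration is good to about 2 mm. A picture is of the moment at which its call begins.
- ctrl.close_job(): hands the job in; it is judged then, once.
The state is a dict: "time": time; "joint_positions": joint angles; "qd": joint speeds; "joint_torque": joint torques, N m; "position": TCP position; "tool_rot": TCP orientation; "ft_force": force on the tool from outside, world axes, zero at the start; "torque": the same for the moment, N m; "grip_width": opening from 0.0 (shut) to 1.0 (fully open); "grip_force": force on a finger pad.
Only numpy, scipy, OpenCV 4.12 (cv2) and the standard library are available. Lean on these libraries where they do the work, as an engineer would, in place of code of your own. Each camera call takes 0.05 s, during which the arm holds its last target. There are 200 camera calls.

### The job

Clear the table after the operation: lay each blue bone plate flat in the metal tray whose grey sample plate has the same shape, lay the purple and white suture carton flat in the yellow bin, and stand the amber vial in the green ring of the white holder. Keep the vial upright all the time, and leave the brown jar and the steel bowl where they stand.

Things in the scene. Friction and masses are not known exactly. Their poses are not given: they have to be found in the camera images.
- plate_L_mid (a point): Blue L-shaped bone plate, 8 mm thick: straight stem 80 x 14 mm, with one foot 14 mm wide at the +x end that reaches 43 mm to the +y side of the stem's centre line. Lies flat at the start, at any yaw. This point is the middle of the stem, half-way up (4 mm above the underside); its x axis runs along the stem towards the foot end; z is up. About 55 g; take it across the 14 mm stem at this point.
- plate_T_mid (a point): Blue T-shaped bone plate, 8 mm thick: straight stem 80 x 14 mm, with a crossbar 14 mm wide at the +x end that reaches 29 mm to either side of the stem's centre line. Lies flat at the start, at any yaw. This point is the middle of the stem, half-way up (4 mm above the underside); its x axis runs along the stem towards the crossbar end; z is up. About 55 g; take it across the 14 mm stem at this point.
- carton_mid (a point): Small white and purple suture carton, 66 (x) x 40 (y) x 30 mm (z), lying flat, about 50 g. This point is its centre, 15 mm up. Take it across the 40 mm.
- vial_mid (a point): Amber glass medicine vial with a paper label and metal cap, standing upright: 30 mm in diameter up to 46 mm, cap 23 mm in diameter above that, 64 mm tall in all, about 60 g. This point is on its axis, half-way up (32 mm above its foot).
- tray_L: Low square bright metal tray, fixed: 116 x 116 mm outside, 3 mm walls and floor, 18 mm high, open above. Beyond its far (+x) wall is a white pad (100 mm along y, centre at x = +95 mm, 4 mm thick) with a fixed dark grey L-shaped sample plate (12 mm above the table at its top): blue L plate belongs in this tray. Origin: centre of the tray's underside (on the table); z up, x and y along its walls.
- tray_T: Low square bright metal tray, fixed: 116 x 116 mm outside, 3 mm walls and floor, 18 mm high, open above. Beyond its far (+x) wall is a white pad (100 mm along y, centre at x = +95 mm, 4 mm thick) with a fixed dark grey T-shaped sample plate (12 mm above the table at its top): blue T plate belongs in this tray. Origin: centre of the tray's underside (on the table); z up, x and y along its walls.
- bin_yellow: Low square yellow plastic bin, fixed: 116 x 116 mm outside, 3 mm walls and floor, 30 mm high, open above, no sample beside it. Origin: centre of its underside (on the table); z up, x and y along its walls.
- holder: White square base 100 x 100 mm, 6 mm thick, fixed, with a green ring in its middle: inside diameter 52 mm, 10 mm high above the base (rim 16 mm above the table). The vial stands inside the ring on the base's top. Origin: centre of its underside, under the ring's centre; z up.
- jar: Bystander: low dark brown ointment jar with a white lid, 50 mm in diameter, 55 mm tall, standing to the robot's right. Origin: centre of its foot.
- bowl: Bystander: small empty steel bowl, 80 mm across, 35 mm high, to the robot's left. Origin: centre of its foot.

How it is judged:
At the end, for the whole second after the job is handed in: Plates flat (0.12 rad) on the floor of the tray with their sample, within 60 mm of its centre, mid below 12 mm; carton flat likewise in the yellow bin (45 mm, mid below 23 mm); vial upright (0.12 rad) on the base in the green ring (14 mm, mid below 43 mm); all released and at rest (horizontal distance between plate_L_mid and tray_L below 0.06 m and height (world z) of each of plate_L_mid, plate_T_mid below 0.012 m and linear speed of each of plate_L, plate_T, carton, vial below 0.02 m/s and angle between the z axis of plate_L_mid and the z axis of tray_L, either way round below 0.12 rad and horizontal distance between plate_T_mid and tray_T below 0.06 m and angle between the z axis of plate_T_mid and the z axis of tray_T, either way round below 0.12 rad and horizontal distance between carton_mid and bin_yellow below 0.045 m and height (world z) of carton_mid below 0.023 m and angle between the z axis of carton_mid and the z axis of bin_yellow, either way round below 0.12 rad and horizontal distance between vial_mid and holder below 0.014 m and height (world z) of vial_mid below 0.043 m and angle between vial_mid's own z axis and vertical below 0.12 rad); the robot touches nothing.
It fails at once if the vial is tipped over (more than 0.6 rad) (angle between vial_mid's own z axis and vertical above 0.6 rad).
It fails at once if the jar is moved more than 30 mm (distance of jar from where it was at the start of the episode above 0.03 m).
It fails at once if the bowl is moved more than 30 mm (distance of bowl from where it was at the start of the episode above 0.03 m).
It also fails if it takes over 115 s, if anything falls off the work surface, if the arm or the gripper's body presses on something with over 40 N, if the wrist force passes 120 N, or if a joint passes its speed limit or range.

## Working session

There is one attempt and no reset: what is moved stays moved. The work goes in short steps, Python scripts to look and compute and a shell command to move; the robot and the scene stay as the last step left them, time stands still between calls to the robot, and variables do not carry over. Pictures are saved under pics/ and viewed, at most 14 in all, crops included, and the job is handed in when it is done.

```bash
mkdir -p pics; ls
cat > h.py <<'E'
import numpy as np, cv2
from scipy.spatial.transform import Rotation as R
from bench import ctrl
def snap(name,fn=None):
    d=ctrl.get_image(name)
    np.savez('last_'+name+'.npz',**d)
    if fn: cv2.imwrite('pics/'+fn,d['image'][:,:,::-1])
    return d
def load(name): 
    d=np.load('last_'+name+'.npz'); return {k:d[k] for k in d}
def cam(d):
    H=d['image'].shape[0]; f=H/2/np.tan(np.radians(float(d['fov_y']))/2)
    Rm=R.from_rotvec(d['rvec']).as_matrix(); return f,Rm,np.array(d['tvec']).ravel()
def pt(d,u,v,z=None):
    """pixel -> world, on plane z, or by depth"""
    f,Rm,t=cam(d); r=np.array([(u-d['cx'])/f,(v-d['cy'])/f,1.])
    c=-Rm.T@t; w=Rm.T@r
    s=d['depth'][int(round(v)),int(round(u))] if z is None else (z-c[2])/w[2]
    return c+s*w
def cloud(d):
    f,Rm,t=cam(d); h,w=d['depth'].shape; v,u=np.mgrid[:h,:w]
    p=np.stack([(u-d['cx'])/f,(v-d['cy'])/f,np.ones_like(u)],-1)*d['depth'][...,None]
    return (p-t)@Rm
def st():
    s=ctrl.get_state(); print(s['time'],np.round(s['position'],4),np.round(s['tool_rot'],3),np.round(s['joint_positions'],2),s['grip_width'],np.round(s['ft_force'],1)); return s
def move(x,y,z,yaw=None):
    """world target TCP (m), yaw of closing axis (deg) -> mm in tool axes, turn about tool z"""
    s=ctrl.get_state(); Rt=R.from_rotvec(s['tool_rot'])
    d=Rt.inv().apply(np.array([x,y,z])-s['position'])*1000
    print('shift',np.round(d,1))
    if yaw is not None:
        yv=Rt.apply([0,1,0]); cur=np.degrees(np.arctan2(yv[1],yv[0]))
        k=(yaw-cur+90)%180-90
        print('cur closing yaw',round(cur,1),'turn about tool z',round(-k,1),'or',round(-k+180 if k>0 else -k-180,1),'j7',s['joint_positions'][6])
E
python3 - <<'E'
from h import *
s=st(); print(R.from_rotvec(s['tool_rot']).as_matrix().round(3))
a=snap('top','top.png'); b=snap('scene','scene.png')
for d in(a,b): f,Rm,t=cam(d); print(f,-Rm.T@t)
E
```

```text
pics
0.0 [0.2636 0.5936 0.2215] [-6.510e-01 -3.073e+00  3.000e-03] [-1.14  0.32 -0.07  1.45  0.02  1.37 -0.06] 0.9963386610239722 [-0.1 -0.8  0.1]
[[-0.914  0.406 -0.001]
 [ 0.406  0.914 -0.002]
 [-0.    -0.002 -1.   ]]
423.12691610290244 [0.29079903 0.00750782 1.51588135]
367.2281937632073 [ 0.801485   -0.46330318  0.87837919]
```

View pics/top.png

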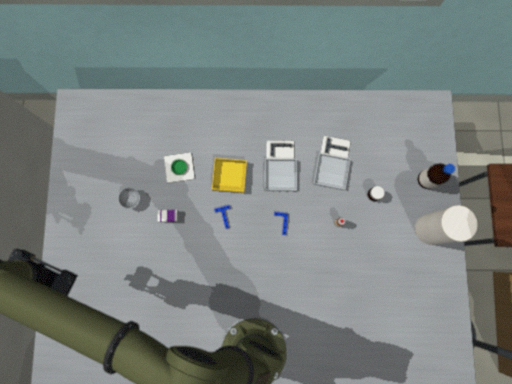

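View pics/scene.png

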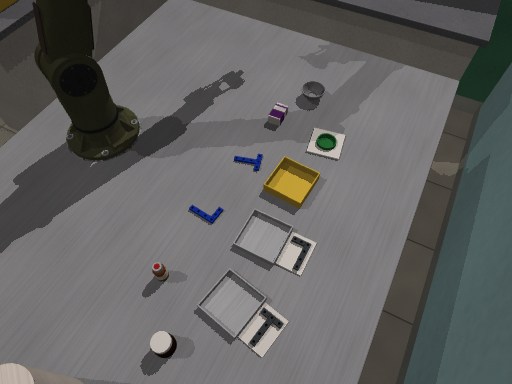

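The top view shows the vial (340,221), L plate (283,221), T plate (225,216), carton (168,216), ring (180,167), bin (230,175), two trays (281,175 and 332,171), jar (376,193) and bowl (130,198). I'll enlarge it and check which sample belongs to which tray.

Run:
```python
from h import *
a=load('top');b=load('scene')
c=a['image'][130:240,150:360,::-1]
c=cv2.resize(c,None,fx=3.8,fy=3.8,interpolation=cv2.INTER_CUBIC)
e=cv2.resize(b['image'][225:360,190:325,::-1],(165,165)) 
cv2.imwrite('pics/topc.png',c); print(c.shape)
for n,u,v,z in [('vial',340,221,.06),('carton',168,216,.03),('holder',180,167,.01),('bin',230,175,.03),('trayA',281,175,.018),('trayB',332,171,.018),('jar',376,193,.055),('L',283,221,.008),('T',225,216,.008)]:
  print(n,pt(a,u,v,z).round(3), pt(a,u,v).round(3))
# blue plates by colour
P=cloud(a);im=cv2.cvtColor(a['image'],cv2.COLOR_RGB2HSV)
m=cv2.inRange(im,(110,150,60),(128,255,255)); n,l,s,ce=cv2.connectedComponentsWithStats(m); print(s[1:],ce[1:])
```

```text
(418, 798, 3)
vial [ 0.442 -0.297  0.06 ] [ 0.441 -0.295  0.069]
carton [0.461 0.303 0.03 ] [0.461 0.303 0.027]
holder [0.643 0.27  0.01 ] [0.644 0.27  0.006]
bin [0.609 0.086 0.03 ] [0.614 0.087 0.009]
trayA [ 0.612 -0.098  0.018] [ 0.614 -0.099  0.008]
trayB [ 0.628 -0.283  0.018] [ 0.632 -0.287  0.001]
jar [ 0.541 -0.428  0.055] [ 0.541 -0.429  0.053]
L [ 0.446 -0.104  0.008] [ 0.447 -0.105  0.003]
T [0.464 0.103 0.008] [0.464 0.103 0.003]
[[446 165   1   2   2]
 [449 164   2   1   2]
 [452 165   2   2   3]
 [443 166   5   8  11]
 [450 169   1   1   1]
 [449 168   6   6   9]
 [215 206  15  22 102]
 [275 213  13  22  99]] [[446.         165.5       ]
 [449.5        164.        ]
 [452.33333333 165.66666667]
 [444.09090909 170.        ]
 [450.         169.        ]
 [451.77777778 170.77777778]
 [223.50980392 213.98039216]
 [283.38383838 220.80808081]]
```

View pics/topc.png

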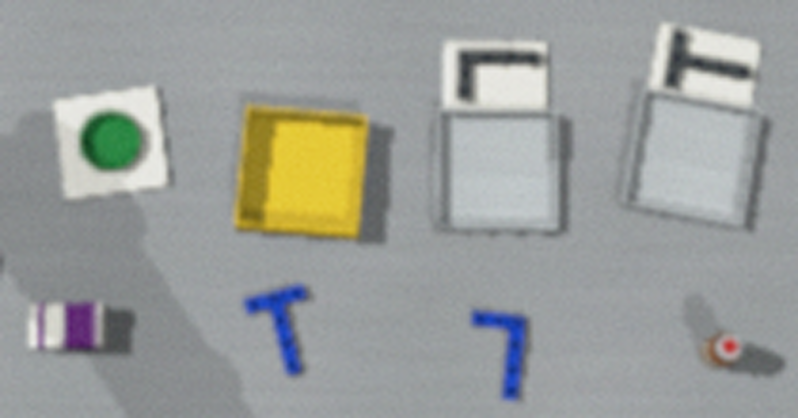

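Run:
```python
from h import *
move(.461,.303,.16,0)
```

```text
shift [-298.3 -185.4   61.9]
cur closing yaw 66.1 turn about tool z 66.1 or -113.9 j7 -0.05689170754868296
```

```bash
python3 -m jog '[[[-298,-185,62,0,0,66,87],[-298,-185,62,0,0,66,87],[-298,-185,62,0,0,66,87],[-298,-185,62,0,0,66,87],[-298,-185,62,0,0,66,87],[-298,-185,62,0,0,66,87],[-298,-185,62,0,0,66,87],[-298,-185,62,0,0,66,87],[-298,-185,62,0,0,66,87],[-298,-185,62,0,0,66,87]]]'
python3 - <<'E'
from h import *
st(); d=snap('wrist','w1.png'); f,Rm,t=cam(d); print(f,-Rm.T@t)
E
```

```text
time: 1.1
position: [0.4603, 0.3052, 0.1604]
tool_rot: [-2.215, -2.226, 0.0]
ft_force: [0.3, -0.5, 0.3]
grip_width: 1.001
grip_force: 0.0
1.1 [0.4603 0.3052 0.1604] [-2.215 -2.226  0.   ] [-0.85  0.15  0.24  1.79 -0.04  1.21 -0.6 ] 1.0006136170303628 [ 0.3 -0.5  0.3]
280.9804986823078 [0.45999374 0.37927192 0.32334641]
```

View pics/w1.png

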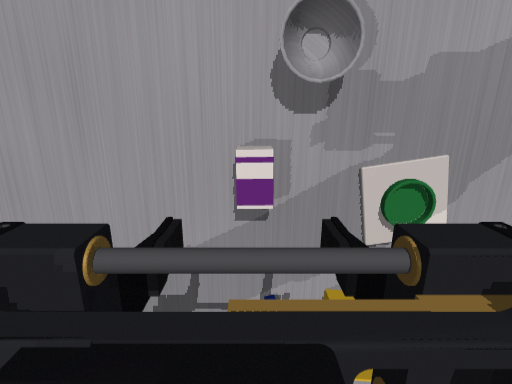

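The wrist view shows the carton's top at (236..273, 147..208), almost aligned, and the ring at about (408,203).

Run:
```python
from h import *
d=load('wrist')
c=[pt(d,u,v,.03) for u,v in[(236,148),(272,147),(273.5,208),(237,209)]]
print(np.round(c,3), np.mean(c,0)); print([np.linalg.norm(c[i]-c[i-1]).round(4) for i in range(4)])
print('ring',pt(d,408,203,.014),'depth',pt(d,255,180))
for i in[(360,164),(447,157),(368,244)]: print(pt(d,*i,.006))
m=np.mean(c,0); move(m[0],m[1],.005,0)
```

```text
[[0.444 0.341 0.03 ]
 [0.481 0.343 0.03 ]
 [0.484 0.275 0.03 ]
 [0.444 0.274 0.03 ]] [0.46330727 0.3084074  0.03      ]
[np.float64(0.0673), np.float64(0.0375), np.float64(0.0672), np.float64(0.0404)]
ring [0.64138581 0.27667039 0.014     ] depth [0.46370257 0.30735925 0.03058306]
[0.58395204 0.32070147 0.006     ]
[0.68181105 0.3291935  0.006     ]
[0.60479186 0.22026551 0.006     ]
shift [  2.5   3.4 155.5]
cur closing yaw 0.3 turn about tool z 0.3 or -179.7 j7 -0.5953618770868755
```

```bash
python3 -m jog '[[[2,3,45,0,0,0,87],[2,3,90,0,0,0,87],[2,3,130,0,0,0,80],[2,3,154,0,0,0,70],[2,3,154,0,0,0,30],[2,3,154,0,0,0,30],[2,3,154,0,0,0,30],[2,3,154,0,0,0,30],[2,3,120,0,0,0,30],[2,3,64,0,0,0,30]]]' 15
python3 - <<'E'
from h import *
a=load('top')
def cr(name,z,L):
  c=np.array([pt(a,150+u/3.8,130+v/3.8,z) for u,v in L]); m=c.mean(0); e=c[1]-c[0]
  print(name,m.round(3),[np.linalg.norm(c[i]-c[i-1]).round(3) for i in range(4)],'yaw',np.degrees(np.arctan2(e[1],e[0])).round(1)); return m
m=cr('bin',.03,[(246,104),(369,115),(362,238),(235,232)])
cr('trayL',.018,[(442,110),(563,111),(563,231),(440,231)])
cr('trayT',.018,[(644,91),(763,115),(750,229),(629,208)])
move(m[0],m[1],.1)
E
```

```text
time: 2.15
position: [0.4621, 0.3048, 0.0898]
tool_rot: [-2.219, -2.223, 0.008]
ft_force: [0.9, 0.5, 0.8]
grip_width: 0.389
grip_force: 0.0
bin [0.608 0.087 0.03 ] [np.float64(0.124), np.float64(0.118), np.float64(0.119), np.float64(0.119)] yaw -95.1
trayL [ 0.613 -0.102  0.018] [np.float64(0.118), np.float64(0.116), np.float64(0.117), np.float64(0.116)] yaw -90.3
trayT [ 0.623 -0.288  0.018] [np.float64(0.116), np.float64(0.116), np.float64(0.112), np.float64(0.116)] yaw -101.6
shift [-218.3  145.9  -10.1]
```

Run:
```python
from h import *
st(); snap('wrist','w2.png')
```

```text
2.15 [0.4621 0.3048 0.0898] [-2.219 -2.223  0.008] [-0.84  0.23  0.24  1.85 -0.06  1.07 -0.58] 0.38904905057821915 [0.9 0.5 0.8]
```

View pics/w2.png

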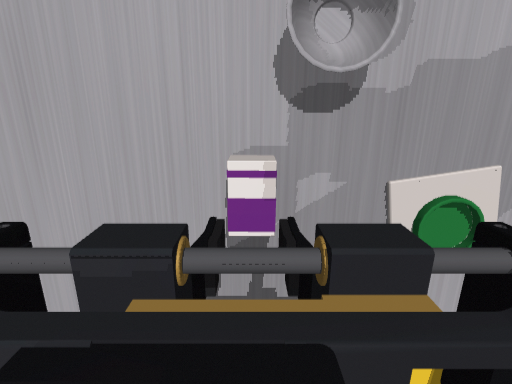

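The carton is still on the table (228..278, 157..236) because I lifted before the fingers had closed on it. I'll measure it again and retry.

Run:
```python
from h import *
d=load('wrist')
c=[pt(d,u,v,.03) for u,v in[(228,160),(274.5,160),(276,234),(226,235)]]
print(np.round(c,3), np.mean(c,0)); 
m=np.mean(c,0); move(m[0],m[1],.005,0)
```

```text
[[0.443 0.34  0.03 ]
 [0.48  0.341 0.03 ]
 [0.483 0.276 0.03 ]
 [0.44  0.275 0.03 ]] [0.46132789 0.30802379 0.03      ]
shift [-1.5 -7.4 95.5]
cur closing yaw 0.0 turn about tool z 0.0 or -180.0 j7 -0.5805320825480866
```

Run:
```python
from h import *
st(); move(.462,.308,.005,0)
```

```text
2.2 [0.4679 0.3088 0.1006] [2.22  2.222 0.018] [-0.84  0.22  0.24  1.84 -0.06  1.08 -0.58] 0.37206672206317737 [3.  1.9 4.8]
shift [-1.5 -6.7 95.6]
cur closing yaw 0.0 turn about tool z 0.0 or -180.0 j7 -0.5805320825480866
```

```bash
python3 -m jog '[[[1,-1,0,0,0,0,70],[1,-1,0,0,0,0,70],[1,-1,0,0,0,0,70],[1,-1,20,0,0,0,70],[1,-1,50,0,0,0,70],[1,-1,75,0,0,0,70],[1,-1,91,0,0,0,70],[1,-1,91,0,0,0,30],[1,-1,91,0,0,0,30],[1,-1,91,0,0,0,30]]]' 15
python3 -m jog '[[[0,0,0,0,0,0,30],[0,0,0,0,0,0,30],[0,0,0,0,0,0,30],[0,0,0,0,0,0,30],[0,0,0,0,0,0,30]]]' 15
```

```text
time: 3.2
position: [0.4638, 0.3068, 0.0004]
tool_rot: [2.221, 2.222, 0.001]
ft_force: [-1.1, -1.3, 11.9]
grip_width: 0.618
grip_force: 5.7
time: 3.7
position: [0.4637, 0.3075, 0.0004]
tool_rot: [-2.22, -2.223, -0.002]
ft_force: [-1.8, -1.0, 10.6]
grip_width: 0.456
grip_force: 18.5
```

```bash
python3 -m jog '[[[0,0,-25,0,0,0,30],[0,0,-60,0,0,0,30],[-30,20,-80,0,0,0,30],[-70,46,-80,0,0,0,30],[-110,72,-80,0,0,0,30],[-150,98,-80,0,0,0,30],[-185,121,-80,0,0,0,30],[-210,137,-80,0,0,0,30],[-220,144,-80,0,0,0,30],[-220,144,-80,0,0,0,30]]]' 15
python3 -m jog '[[[0,0,0,0,0,0,30],[0,0,0,0,0,0,30],[0,0,0,0,0,0,30]]]' 15
python3 - <<'E'
from h import *
st(); snap('wrist','w3.png')
E
```

```text
time: 4.7
position: [0.6071, 0.0853, 0.0783]
tool_rot: [-2.224, -2.219, 0.003]
ft_force: [0.2, -0.5, 0.7]
grip_width: 0.455
grip_force: 15.0
time: 5.0
position: [0.6065, 0.0896, 0.0794]
tool_rot: [-2.216, -2.225, -0.0]
ft_force: [-0.6, -0.1, 0.1]
grip_width: 0.462
grip_force: 15.0
5.0 [0.6065 0.0896 0.0794] [-2.216 -2.225 -0.   ] [-0.5   0.36  0.38  1.72 -0.15  1.08 -0.07] 0.46165423532454997 [-0.6 -0.1  0.1]
```

View pics/w3.png

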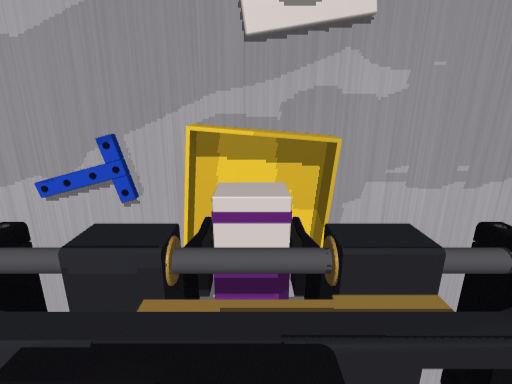

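The carton is held and centred over the bin (far rim from (188,127) to (340,139)). The T plate shows its stem end at (44,188), its junction at (115,170) and its bar ends at (106,144) and (125,194).

Run:
```python
from h import *
d=load('wrist')
a,b=pt(d,188,127,.03),pt(d,340,139,.03); print(a,b,np.linalg.norm(a-b)); e=(b-a)/np.linalg.norm(b-a); m=(a+b)/2+.058*np.array([e[1],-e[0],0]); print('bin',m)
for u,v in[(44,188),(115,170),(106,144),(125,194)]: print(pt(d,u,v,.008).round(3))
move(m[0],m[1],.006)
```

```text
[0.55914645 0.1516307  0.03      ] [0.67227601 0.14327866 0.03      ] 0.11343744430178421
bin [0.61144087 0.0896121  0.03      ]
[0.427 0.098 0.008]
[0.49  0.114 0.008]
[0.485 0.136 0.008]
[0.496 0.093 0.008]
shift [ 0.4  4.7 73.6]
```

```bash
python3 -m jog '[[[0,4,20,0,0,0,30],[0,4,50,0,0,0,30],[0,4,70,0,0,0,30],[0,4,75,0,0,0,30],[0,4,75,0,0,0,30],[0,4,75,0,0,0,60],[0,4,75,0,0,0,60],[0,4,75,0,0,0,60],[0,4,75,0,0,0,60],[0,4,75,0,0,0,60]]]' 15
python3 -m jog '[[[0,0,-20,0,0,0,60],[0,0,-60,0,0,0,60],[0,0,-100,0,0,0,60],[0,0,-120,0,0,0,60],[0,0,-120,0,0,0,60],[0,0,-120,0,0,0,60]]]'
python3 - <<'E'
from h import *
st()
s=np.array([.427,.098]);j=np.array([.490,.114]); 
u=(j-s)/np.linalg.norm(j-s); print(np.linalg.norm(j-s),np.degrees(np.arctan2(u[1],u[0])))
move(.459,.106,.10,np.degrees(np.arctan2(u[1],u[0]))+90)
E
```

```text
time: 6.05
position: [0.6114, 0.0873, 0.0047]
tool_rot: [2.22, 2.223, 0.0]
ft_force: [-0.2, 0.2, -0.0]
grip_width: 0.682
grip_force: 0.0
time: 6.65
position: [0.6113, 0.0873, 0.1246]
tool_rot: [2.22, 2.223, 0.001]
ft_force: [-0.6, 0.2, 0.6]
grip_width: 0.69
grip_force: 0.0
6.65 [0.6113 0.0873 0.1246] [2.220e+00 2.223e+00 1.000e-03] [-0.5   0.33  0.39  1.67 -0.13  1.17 -0.08] 0.6901660106441028 [-0.6  0.2  0.6]
0.065 14.250032697803594
shift [  18.8 -152.3   24.6]
cur closing yaw 0.1 turn about tool z 75.8 or -104.2 j7 -0.08188422888368711
```

```bash
python3 -m jog '[[[19,-152,25,0,0,76,60],[19,-152,25,0,0,76,60],[19,-152,25,0,0,76,60],[19,-152,25,0,0,76,60],[19,-152,25,0,0,76,60],[19,-152,25,0,0,76,60],[19,-152,25,0,0,76,60],[19,-152,25,0,0,76,60],[19,-152,25,0,0,76,60],[19,-152,25,0,0,76,60]]]'
python3 -m jog '[[[0,0,0,0,0,0,60],[0,0,0,0,0,0,60]]]'
python3 - <<'E'
from h import *
st(); snap('wrist','w4.png')
E
```

```text
time: 7.65
position: [0.458, 0.1057, 0.098]
tool_rot: [3.117, 0.384, -0.005]
ft_force: [-0.4, 0.5, -0.4]
grip_width: 0.69
grip_force: 0.0
time: 7.85
position: [0.4588, 0.106, 0.099]
tool_rot: [3.117, 0.388, -0.002]
ft_force: [0.5, -0.8, 0.3]
grip_width: 0.69
grip_force: 0.0
7.85 [0.4588 0.106  0.099 ] [ 3.117e+00  3.880e-01 -2.000e-03] [-0.7   0.04  0.42  2.04 -0.02  1.06 -1.59] 0.6900808070193638 [ 0.5 -0.8  0.3]
```

View pics/w4.png

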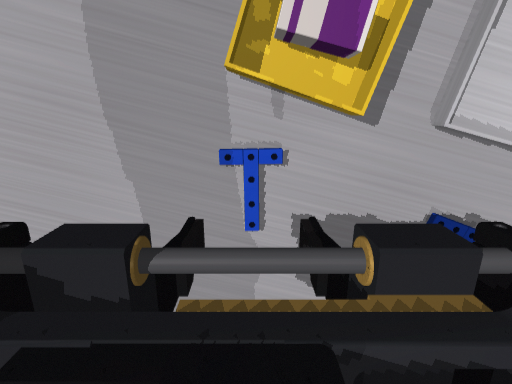

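The carton lies flat in the bin. The T plate's holes are at (251,157) for the bar and (252,224) for the stem end, and the plate is aligned with the tool.

Run:
```python
from h import *
d=load('wrist')
s=pt(d,252,224,.008);j=pt(d,251,157,.008);u=j-s; print(s,j,np.linalg.norm(u)); m=(s+j)/2; print(m)
move(m[0],m[1],.001,np.degrees(np.arctan2(u[1],u[0]))+90)
```

```text
[0.42723105 0.09758837 0.008     ] [0.49059302 0.11454151 0.008     ] 0.06559076582774419
[0.45891204 0.10606494 0.008     ]
shift [ 0.  -0.1 98.1]
cur closing yaw -75.8 turn about tool z -0.8 or 179.2 j7 -1.5885605279316095
```

```bash
python3 -m jog '[[[0,0,30,0,0,-1,40],[0,0,65,0,0,-1,40],[0,0,90,0,0,-1,40],[0,0,97,0,0,-1,40],[0,0,97,0,0,-1,5],[0,0,97,0,0,-1,5],[0,0,97,0,0,-1,5],[0,0,97,0,0,-1,5],[0,0,97,0,0,-1,5],[0,0,97,0,0,-1,5]]]' 20
python3 -m jog '[[[0,0,0,0,0,0,5],[0,0,0,0,0,0,5],[0,0,-20,0,0,0,5],[0,0,-60,0,0,0,5],[0,0,-80,0,0,0,5],[0,0,-80,0,0,0,5],[0,0,-80,0,0,0,5]]]' 20
python3 - <<'E'
from h import *
st(); move(.623,-.288,.08,-11.6+90)
E
```

```text
time: 8.9
position: [0.4599, 0.1064, 0.0032]
tool_rot: [-3.114, -0.412, -0.002]
ft_force: [-0.1, 0.3, 4.1]
grip_width: 0.155
grip_force: 20.0
time: 9.6
position: [0.4589, 0.1061, 0.0822]
tool_rot: [-3.114, -0.412, 0.0]
ft_force: [-0.4, 0.1, -1.0]
grip_width: 0.156
grip_force: 20.0
9.6 [0.4589 0.1061 0.0822] [-3.114 -0.412  0.   ] [-0.7   0.06  0.43  2.06 -0.03  1.03 -1.56] 0.15565503098967 [-0.4  0.1 -1. ]
shift [ 55.9 423.2   2.1]
cur closing yaw -74.9 turn about tool z 26.7 or -153.3 j7 -1.5621877754302216
```

```bash
python3 -m jog '[[[4,28,0,0,0,3,5],[10,75,0,0,0,6,5],[16,123,0,0,0,10,5],[22,170,0,0,0,14,5],[29,218,0,0,0,18,5],[35,265,0,0,0,22,5],[41,312,0,0,0,26,5],[48,360,0,0,0,27,5],[53,400,0,0,0,27,5],[56,423,0,0,0,27,5]]]' 20
python3 -m jog '[[[0,0,0,0,0,0,5],[0,0,0,0,0,0,5],[0,0,0,0,0,0,5]]]' 20
python3 - <<'E'
from h import *
st(); snap('wrist','w5.png')
E
```

```text
time: 10.6
position: [0.6218, -0.292, 0.0797]
tool_rot: [3.122, -0.332, -0.006]
ft_force: [-0.4, -0.6, -0.5]
grip_width: 0.158
grip_force: 20.0
time: 10.9
position: [0.6227, -0.2859, 0.081]
tool_rot: [-3.123, 0.324, 0.004]
ft_force: [0.0, -0.1, -0.8]
grip_width: 0.154
grip_force: 20.0
10.9 [ 0.6227 -0.2859  0.081 ] [-3.123  0.324  0.004] [-0.09  0.56  0.66  1.53 -0.36  1.18 -1.14] 0.15420935800903937 [ 0.  -0.1 -0.8]
```

View pics/w5.png

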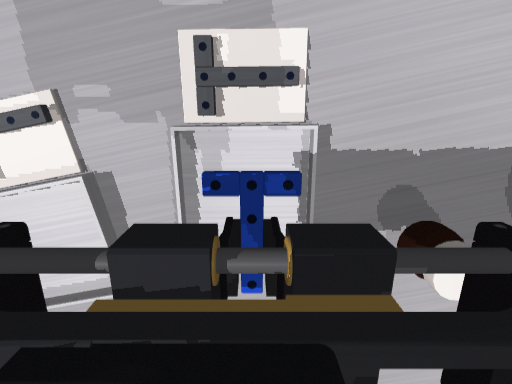

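Run:
```python
from h import *
d=load('wrist')
a,b=pt(d,171,128,.018),pt(d,318,126,.018); print(a,b,np.linalg.norm(a-b)); e=(b-a)/np.linalg.norm(b-a); m=(a+b)/2+.058*np.array([e[1],-e[0],0]); print('tray',m)
move(m[0],m[1],.006)
```

```text
[ 0.69476591 -0.23618018  0.018     ] [ 0.67246691 -0.34952134  0.018     ] 0.11551390813285597
tray [ 0.62670736 -0.28165434  0.018     ]
shift [ 2.9 -4.6 75.5]
```

```bash
python3 -m jog '[[[2,-4,20,0,0,0,5],[2,-4,45,0,0,0,5],[2,-4,65,0,0,0,5],[2,-4,75,0,0,0,5],[2,-4,75,0,0,0,5],[2,-4,75,0,0,0,35],[2,-4,75,0,0,0,35],[2,-4,75,0,0,0,35],[2,-4,75,0,0,0,35],[2,-4,75,0,0,0,35]]]' 20
python3 -m jog '[[[0,0,-20,0,0,0,45],[0,0,-60,0,0,0,50],[0,0,-95,0,0,0,60],[0,0,-100,0,0,0,60],[0,0,-100,0,0,0,60],[0,0,-100,0,0,0,60]]]'
python3 - <<'E'
from h import *
st()
a=load('top')
# L plate from crop: stem far end (511,398), corner outer ~(520,322), foot end (474,319)
q=[pt(a,150+u/3.8,130+v/3.8,.008)[:2] for u,v in[(512,392),(519,324),(480,319)]]; print(np.round(q,3))
u=q[1]-q[0]; y=np.degrees(np.arctan2(u[1],u[0])); m=(q[0]+q[1])/2; print(np.linalg.norm(u),y,m); move(m[0],m[1],.1,y+90)
E
```

```text
time: 11.95
position: [0.6262, -0.2844, 0.0078]
tool_rot: [-3.125, 0.327, -0.001]
ft_force: [0.9, -0.2, 0.1]
grip_width: 0.394
grip_force: 0.0
time: 12.55
position: [0.6254, -0.2837, 0.1064]
tool_rot: [-3.124, 0.326, 0.002]
ft_force: [-0.5, 0.2, -0.7]
grip_width: 0.684
grip_force: 0.0
12.55 [ 0.6254 -0.2837  0.1064] [-3.124e+00  3.260e-01  2.000e-03] [-0.1   0.54  0.67  1.51 -0.35  1.22 -1.15] 0.6840252703948025 [-0.5  0.2 -0.7]
[[ 0.403 -0.11 ]
 [ 0.467 -0.117]
 [ 0.472 -0.081]]
0.064383033127452 -6.50222927841917 [ 0.435043   -0.11374485]
shift [-221.4 -127.     6.8]
cur closing yaw -101.9 turn about tool z -5.4 or 174.6 j7 -1.1513016437062946
```

```bash
python3 -m jog '[[[-25,-14,4,0,0,-2,60],[-65,-37,7,0,0,-5,60],[-105,-60,7,0,0,-5,60],[-145,-83,7,0,0,-5,60],[-185,-106,7,0,0,-5,60],[-210,-120,7,0,0,-5,60],[-221,-127,7,0,0,-5,60],[-221,-127,7,0,0,-5,60],[-221,-127,7,0,0,-5,60],[-221,-127,7,0,0,-5,60]]]'
python3 - <<'E'
from h import *
st(); snap('wrist','w6.png')
E
```

```text
time: 13.55
position: [0.4366, -0.1152, 0.1003]
tool_rot: [3.135, -0.192, -0.0]
ft_force: [0.5, -0.6, 0.2]
grip_width: 0.689
grip_force: 0.0
13.55 [ 0.4366 -0.1152  0.1003] [ 3.135 -0.192 -0.   ] [-0.47 -0.02  0.67  2.09  0.02  1.07 -1.5 ] 0.6886585117932317 [ 0.5 -0.6  0.2]
```

View pics/w6.png

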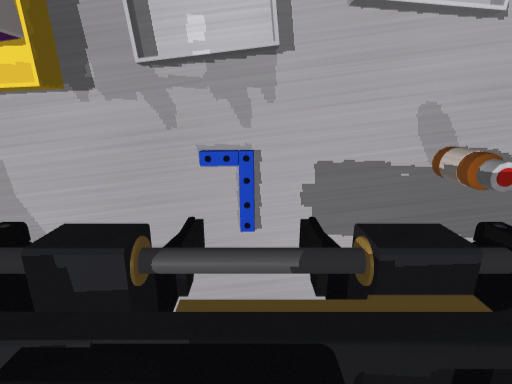

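The L plate's holes are at (246,158) for the corner and (247.5,225) for the stem end, with the foot towards +y. The vial is at the right.

Run:
```python
from h import *
d=load('wrist')
s=pt(d,247.5,225,.008);j=pt(d,246,158,.008);u=j-s; print(s,j,np.linalg.norm(u)); m=(s+j)/2; print(m)
move(m[0],m[1],.002,np.degrees(np.arctan2(u[1],u[0]))+90)
```

```text
[ 0.4030758  -0.10720468  0.008     ] [ 0.46875015 -0.1141712   0.008     ] 0.06604281051868227
[ 0.43591298 -0.11068794  0.008     ]
shift [-1.2 -4.6 98.4]
cur closing yaw -97.0 turn about tool z -1.0 or 179.0 j7 -1.5018324341190605
```

```bash
python3 -m jog '[[[-1,-4,30,0,0,-1,40],[-1,-4,65,0,0,-1,40],[-1,-4,90,0,0,-1,40],[-1,-4,98,0,0,-1,40],[-1,-4,98,0,0,-1,5],[-1,-4,98,0,0,-1,5],[-1,-4,98,0,0,-1,5],[-1,-4,98,0,0,-1,5],[-1,-4,98,0,0,-1,5],[-1,-4,98,0,0,-1,5]]]' 30
python3 -m jog '[[[0,0,0,0,0,0,5],[0,0,0,0,0,0,5],[0,0,-20,0,0,0,5],[0,0,-60,0,0,0,5],[0,0,-80,0,0,0,5],[0,0,-80,0,0,0,5],[0,0,-80,0,0,0,5]]]' 30
python3 - <<'E'
from h import *
st(); move(.613,-.114,.08,90)
E
```

```text
time: 14.6
position: [0.4362, -0.1104, 0.0031]
tool_rot: [-3.137, 0.163, -0.002]
ft_force: [0.1, 0.5, 2.0]
grip_width: 0.157
grip_force: 30.0
time: 15.3
position: [0.4353, -0.1099, 0.0821]
tool_rot: [-3.137, 0.162, 0.0]
ft_force: [0.2, 0.0, 0.0]
grip_width: 0.154
grip_force: 30.0
15.3 [ 0.4353 -0.1099  0.0821] [-3.137  0.162  0.   ] [-0.49  0.    0.68  2.12 -0.    1.02 -1.48] 0.15374566341245233 [0.2 0.  0. ]
shift [177.2 -14.2   2.1]
cur closing yaw -95.9 turn about tool z -5.9 or 174.1 j7 -1.4769887644532051
```

```bash
python3 -m jog '[[[20,-2,0,0,0,-2,5],[60,-5,0,0,0,-6,5],[100,-8,0,0,0,-6,5],[140,-11,0,0,0,-6,5],[168,-13,0,0,0,-6,5],[177,-14,0,0,0,-6,5],[177,-14,0,0,0,-6,5],[177,-14,0,0,0,-6,5],[177,-14,0,0,0,-6,5]]]' 30
python3 - <<'E'
from h import *
st(); snap('wrist','w7.png')
E
```

```text
time: 16.2
position: [0.6114, -0.1149, 0.0822]
tool_rot: [-3.141, -0.0, 0.002]
ft_force: [0.5, -0.2, -1.5]
grip_width: 0.153
grip_force: 30.0
16.2 [ 0.6114 -0.1149  0.0822] [-3.141e+00 -0.000e+00  2.000e-03] [-0.38  0.42  0.66  1.7  -0.28  1.11 -1.21] 0.1533089563483894 [ 0.5 -0.2 -1.5]
```

View pics/w7.png

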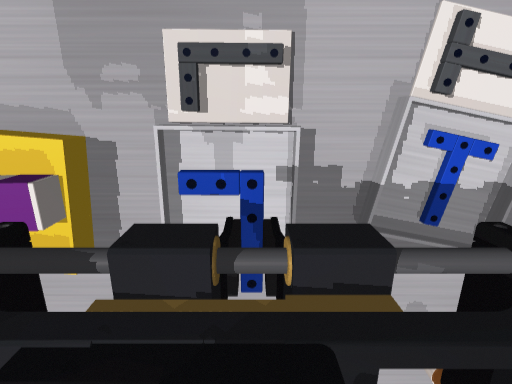

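The T plate is flat in its tray. The L plate hangs over tray L (far rim from (156,127) to (299,127)).

Run:
```python
from h import *
d=load('wrist')
a,b=pt(d,156,127,.018),pt(d,299,127,.018); m=(a+b)/2-[.058,0,0]; print('tray',m,np.linalg.norm(a-b))
move(m[0],m[1]-.012,.006)
```

```text
tray [ 0.61448475 -0.09581167  0.018     ] 0.11296278081874266
shift [ 2.7 -6.9 76.5]
```

```bash
python3 -m jog '[[[2,-6,20,0,0,0,5],[2,-6,45,0,0,0,5],[2,-6,65,0,0,0,5],[2,-6,75,0,0,0,5],[2,-6,75,0,0,0,5],[2,-6,75,0,0,0,32],[2,-6,75,0,0,0,32],[2,-6,75,0,0,0,32],[2,-6,75,0,0,0,32],[2,-6,75,0,0,0,32]]]' 30
python3 -m jog '[[[0,0,-20,0,0,0,45],[0,0,-60,0,0,0,60],[0,0,-100,0,0,0,75],[0,0,-130,0,0,0,75],[0,0,-130,0,0,0,75],[0,0,-130,0,0,0,75]]]'
python3 - <<'E'
from h import *
st(); move(.442,-.297,.14)
d=load('wrist')
E
```

```text
time: 17.25
position: [0.6153, -0.1086, 0.0078]
tool_rot: [-3.141, -0.002, -0.001]
ft_force: [0.5, 0.6, 0.6]
grip_width: 0.359
grip_force: 0.0
time: 17.85
position: [0.6154, -0.1086, 0.1381]
tool_rot: [-3.141, -0.002, -0.002]
ft_force: [0.7, 0.3, -0.5]
grip_width: 0.812
grip_force: 0.0
17.85 [ 0.6154 -0.1086  0.1381] [-3.141e+00 -2.000e-03 -2.000e-03] [-0.41  0.37  0.68  1.65 -0.25  1.21 -1.25] 0.8119453563527581 [ 0.7  0.3 -0.5]
shift [-173.6  188.2   -2.2]
```

```bash
python3 -m jog '[[[-20,22,0,0,0,0,75],[-55,60,0,0,0,0,75],[-88,95,0,0,0,0,75],[-121,131,0,0,0,0,75],[-150,163,0,0,0,0,75],[-168,182,0,0,0,0,75],[-174,188,0,0,0,0,75],[-174,188,0,0,0,0,75],[-174,188,0,0,0,0,75],[-174,188,0,0,0,0,75]]]'
python3 - <<'E'
from h import *
st(); snap('wrist','w8.png')
E
```

```text
time: 18.85
position: [0.4427, -0.295, 0.1371]
tool_rot: [-3.141, -0.007, 0.001]
ft_force: [-0.1, -0.4, -0.1]
grip_width: 0.863
grip_force: 0.0
18.85 [ 0.4427 -0.295   0.1371] [-3.141e+00 -7.000e-03  1.000e-03] [-0.21  0.16  0.82  1.88 -0.13  1.16 -0.91] 0.8631721143988131 [-0.1 -0.4 -0.1]
```

View pics/w8.png

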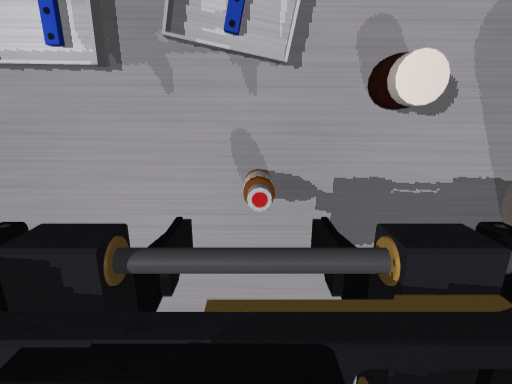

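The vial's cap is centred at (260,200) and it stands between the open fingers.

Run:
```python
from h import *
d=load('wrist')
p=pt(d,260,200,.064); print(p,pt(d,260,200)); move(p[0],p[1],.014)
```

```text
[ 0.44036646 -0.30240182  0.064     ] [ 0.44074503 -0.30236263  0.06517022]
shift [ -2.2   7.2 123.2]
```

```bash
python3 -m jog '[[[-2,7,0,0,0,0,75],[-2,7,15,0,0,0,75],[-2,7,50,0,0,0,75],[-2,7,85,0,0,0,75],[-2,7,110,0,0,0,75],[-2,7,121,0,0,0,75],[-2,7,121,0,0,0,50],[-2,7,121,0,0,0,50],[-2,7,121,0,0,0,45],[-2,7,121,0,0,0,40]]]' 15
python3 -m jog '[[[0,0,0,0,0,0,36],[0,0,0,0,0,0,32],[0,0,0,0,0,0,20],[0,0,0,0,0,0,20],[0,0,0,0,0,0,20],[0,0,0,0,0,0,20]]]' 15
```

```text
time: 19.9
position: [0.4404, -0.3043, 0.0178]
tool_rot: [3.141, 0.002, 0.004]
ft_force: [-0.2, -0.0, -0.2]
grip_width: 0.584
grip_force: 0.0
time: 20.5
position: [0.4395, -0.3037, 0.0168]
tool_rot: [-3.141, -0.002, -0.001]
ft_force: [-0.6, 1.2, 3.8]
grip_width: 0.342
grip_force: 15.0
```

```bash
python3 -m jog '[[[0,0,-15,0,0,0,20],[0,0,-45,0,0,0,20],[0,0,-75,0,0,0,20],[0,0,-95,0,0,0,20],[5,-15,-100,0,0,0,20],[15,-45,-100,0,0,0,20],[29,-85,-100,0,0,0,20],[43,-125,-100,0,0,0,20],[57,-165,-100,0,0,0,20],[71,-205,-100,0,0,0,20]]]' 25
python3 -m jog '[[[14,-40,0,0,0,0,20],[28,-80,0,0,0,0,20],[42,-120,0,0,0,0,20],[56,-160,0,0,0,0,20],[70,-200,0,0,0,0,20],[84,-240,0,0,0,0,20],[98,-280,0,0,0,0,20],[112,-320,0,0,0,0,20],[123,-350,0,0,0,0,20],[130,-371,0,0,0,0,20]]]' 25
python3 -m jog '[[[0,-5,0,0,0,0,20],[0,-5,0,0,0,0,20],[0,-5,0,0,0,0,20],[0,-5,0,0,0,0,20]]]' 25
python3 - <<'E'
from h import *
st(); snap('wrist','w9.png')
E
```

```text
time: 21.5
position: [0.5106, -0.0975, 0.1176]
tool_rot: [-3.142, -0.001, -0.002]
ft_force: [0.9, -0.2, -0.9]
grip_width: 0.339
grip_force: 25.0
time: 22.5
position: [0.6399, 0.2756, 0.117]
tool_rot: [-3.141, -0.006, -0.001]
ft_force: [0.5, 0.7, -0.4]
grip_width: 0.336
grip_force: 25.0
time: 22.9
position: [0.6399, 0.2751, 0.1171]
tool_rot: [3.141, -0.002, 0.001]
ft_force: [0.0, -0.7, -0.6]
grip_width: 0.339
grip_force: 25.0
22.9 [0.6399 0.2751 0.1171] [ 3.141e+00 -2.000e-03  1.000e-03] [-0.79  0.51  0.48  1.46 -0.24  1.22 -1.85] 0.33937991205426754 [ 0.  -0.7 -0.6]
```

View pics/w9.png

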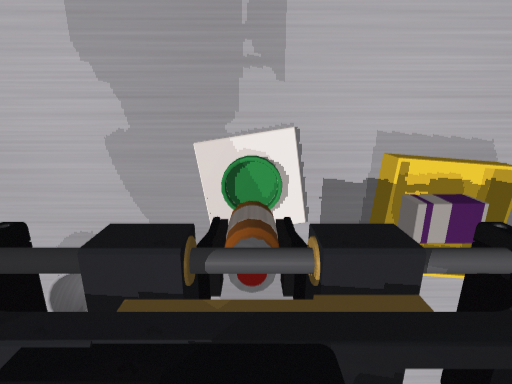

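The vial is held upright. The ring spans u 221..283 with its top edge at v≈156, so its centre is near (252,187). The base corners are (194,144), (296,127) and (305,221).

Run:
```python
from h import *
d=load('wrist')
r=pt(d,252,187,.016); print('ring',r,'diam',np.linalg.norm(pt(d,221,187,.016)-pt(d,283,187,.016)))
a,b,c=[pt(d,*q,.006) for q in[(194,144),(296,127),(305,221)]]; print(a,b,c,np.linalg.norm(a-b),np.linalg.norm(c-b),'ctr',(a+c)/2)
e=(b-a)/np.linalg.norm(b-a); m=(a+b)/2+.05*np.array([e[1],-e[0],0]); print(m)
move((m[0]+r[0])/2,(m[1]+r[1])/2,.024)
```

```text
ring [0.64189737 0.27453388 0.016     ] diam 0.06036885568791179
[0.68248762 0.33061973 0.006     ] [0.69837105 0.23244491 0.006     ] [0.60216124 0.21910914 0.006     ] 0.09945138475604079 0.09712965535236653 ctr [0.64232443 0.27486444 0.006     ]
[0.64107114 0.2735468  0.006     ]
shift [ 1.6  1.3 93. ]
```

```bash
python3 -m jog '[[[1,1,15,0,0,0,20],[1,1,40,0,0,0,20],[1,1,65,0,0,0,20],[1,1,83,0,0,0,20],[1,1,90,0,0,0,20],[1,1,93,0,0,0,20],[1,1,93.5,0,0,0,20],[1,1,93.5,0,0,0,20],[1,1,93.5,0,0,0,31],[1,1,93.5,0,0,0,34]]]' 25
python3 -m jog '[[[0,0,0,0,0,0,40],[0,0,0,0,0,0,50],[0,0,0,0,0,0,60],[0,0,0,0,0,0,60],[0,0,0,0,0,0,60],[0,0,0,0,0,0,60]]]'
python3 -m jog '[[[0,0,-15,0,0,0,60],[0,0,-45,0,0,0,60],[0,0,-85,0,0,0,60],[0,0,-125,0,0,0,60],[0,0,-160,0,0,0,60],[-40,0,-170,0,0,0,60],[-80,0,-170,0,0,0,60],[-120,0,-170,0,0,0,60],[-120,0,-170,0,0,0,60],[-120,0,-170,0,0,0,60]]]'
python3 - <<'E'
from h import *
st(); a=snap('wrist')['image']; b=snap('top')['image'][130:240,150:360]
b=cv2.resize(b,(512,268),interpolation=cv2.INTER_CUBIC); cv2.imwrite('pics/fin.png',np.vstack([a[:300],b])[:,:,::-1])
E
```

```text
time: 23.95
position: [0.6412, 0.2767, 0.024]
tool_rot: [-3.141, -0.002, -0.002]
ft_force: [0.5, 0.6, -0.4]
grip_width: 0.374
grip_force: 0.0
time: 24.55
position: [0.6407, 0.2764, 0.0231]
tool_rot: [-3.142, -0.002, -0.0]
ft_force: [-0.3, 0.4, -0.5]
grip_width: 0.681
grip_force: 0.0
time: 25.55
position: [0.5206, 0.2767, 0.1946]
tool_rot: [-3.14, -0.003, -0.003]
ft_force: [0.1, 0.5, 0.2]
grip_width: 0.689
grip_force: 0.0
25.55 [0.5206 0.2767 0.1946] [-3.14e+00 -3.00e-03 -3.00e-03] [-0.96  0.22  0.49  1.67 -0.11  1.28 -2.01] 0.6886588383005035 [0.1 0.5 0.2]
```

View pics/fin.png

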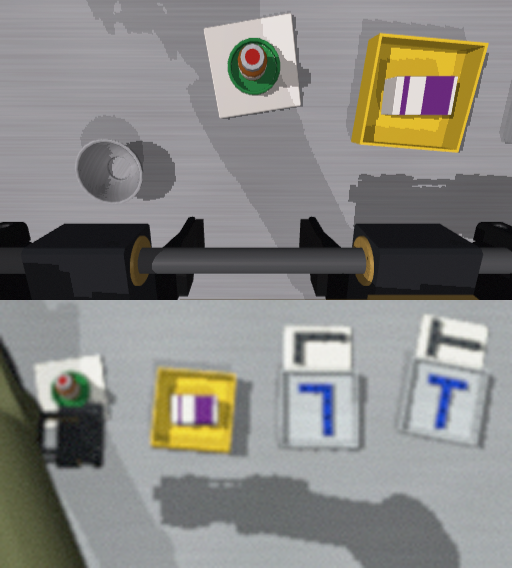

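The vial stands in the ring with its cap at (252,57). The carton and both plates lie flat in their places. I'll check the vial's position and hand the job in.

Run:
```python
from h import *
d=load('wrist'); p=pt(d,252,57,.07); print(p,pt(d,252,57)); 
if np.hypot(p[0]-.6415,p[1]-.274)<.009: print(ctrl.close_job())
```

```text
[0.64281294 0.2767685  0.07      ] [0.64254821 0.27676869 0.07156728]
the job is handed in; nothing more can be done
None
```

The job is handed in at about 26 s of the 115 s allowed: in the last pictures the L and T plates lay flat in their matching trays, the carton lay flat in the yellow bin and the vial stood upright in the green ring about 3 mm off centre, and no move went near the jar or bowl; the verdict was not shown.

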